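Snap the lid onto the ink tub and select its mixing bay

TASK

Pick up the loose yellow lid from the bench, put it on the open ink tub in the mixing station and press it straight down until it snaps fully home, level and flush on the rim all round. Then turn the selector from its white off mark to the coloured mark (green or orange) of the bay that this tub stands in. Leave the jar, tape roll and mug where they are.

Things in the scene. Friction and masses are not known exactly. Their poses are not given: they have to be found in the camera images.
- station: Fixed ink mixing station: grey plate 270 x 310 mm (x, y), 18 mm thick. Origin at the centre of its underside, x away from the robot, y to the left. Two bays with coloured mats at x = +60 mm: green at y = +100 mm (left), orange at y = -100 mm (right). A blue console 115 x 150 mm, top 54 mm above the bench, carries the selector at x = -75 mm, y = 0
- tub: The open round white ink tub with a blue band, fixed in one of the two bays (either one): outer diameter 110 mm, mouth 100 mm inside diameter, 75 mm high. Origin at the centre of its underside, 18 mm above the bench, z up. Four small sprung balls sit 6 mm below the rim inside the mouth; pushing the lid's plug past them takes about 8 to 15 N
- closed_tub: Tub with a pink band and grey lid already on, fixed in the other bay; same sizes as the tub and lid, its black handle reaching 133 mm above the bench; origin at the centre of its underside. Nothing to do here
- tub_rim (a point): Centre of the open tub's mouth at the height of its rim (93 mm above the bench)
- lid: Loose yellow lid, right way up on the bench: disc 116 mm wide, 6 mm thick; barrel-shaped plug at most 90 mm wide, 20 mm deep, below; black bar handle on top, 70 mm long (lid x), 20 mm wide (lid y), 34 mm tall. Height 60 mm, about 0.15 kg. Origin at the centre of the plug's underside, z up. Merely laid on the tub it stands about 13 mm proud. Any yaw will do
- lid_face (a point): Centre of the underside of the lid's disc (20 mm above the lid's origin): coincides with point tub_rim when the lid is fully home
- lid_grip (a point): Point to grip on the lid's handle: on the axis, 48 mm above the lid's origin, 22 mm above the disc's top and 12 mm below the handle's top
- selector (a joint): Selector angle in rad, counter-clockwise from above positive. Detents at 0 (pointer to the white off mark, straight away from the robot), +1.0 (green mark, left bay) and -1.0 (orange mark, right bay). Turning takes about 0.07 Nm
- selector_grip (a point): Point to grip on the selector: on its vertical axis, 84 mm above the bench. The selector is a black bar grip 66 mm long, 18 mm wide, 34 mm tall (its top 98 mm above the bench) on a 68 mm disc, with a white line on the pointing end; this point's x axis is the pointing direction
- jar: Jar with red cap, diameter 68 mm, 95 mm high, origin at the centre of its underside; to be left alone
- tape_roll: Roll core of brown card, diameter 90 mm, 48 mm high, origin at the centre of its underside; to be left alone
- mug: Blue mug, diameter 80 mm, 95 mm high, origin at the centre of its underside; to be left alone
Mind the look-alikes: they are no part of the job. Several things have the shape of the lid; the one meant has the colours described above.

How it is judged:
By the outcome, as a careful person would: the job done as asked, in the order asked, and still so for the second after the job is handed in, with the robot touching nothing.
It also fails if it takes over 64 s, if anything falls off the work surface, if the arm or the gripper's body presses on something with over 40 N, if the wrist force passes 120 N, or if a joint passes its speed limit or range.

ROBOT

A 6-joint arm with a two-finger parallel gripper is mounted at the origin on the work surface. World frame = base frame: x ahead of the robot, y to its left, z up, the work surface at z = 0. Lengths are in mm, angles in degrees, forces in N, time in s.
With the tool pointing down it reaches from about 350 to 850 mm from the base axis. Payload 8.1 kg.
Tool frame: the origin (TCP) lies at the very end of the fingers, on their centre line; the grasp point (between the pads) lies 19 mm behind it; z points along the fingers, y is the line along which they close (so a half turn about z gives the same grasp; the last joint's range is limited). The gripper opens to 85 mm and grips with 20 to 120 N. Pads are 22 mm wide; open, the fingers measure 114 mm over their backs; the gripper's body (76 mm by 85 mm) begins 54 mm behind the grasp point. The pads swing forward as they close: fully open they stand 13 mm farther back than shut.
Start: joints at [-75.539, 7.471, 85.268, -0, 87.261, -4.893], TCP at [198.867, -566.089, 231.292] pointing down, gripper open.
Joint ranges: [-169.43, 169.43], [-51.17, 129.36], [1.28, 143.12], [-76.62, 256.62], [0, 156.53], [-152.29, 152.29]. Speed limits (degrees/s): [136.94, 136.94, 159.86, 180, 180, 180].

INTERFACE

Orientations are given as [roll, pitch, yaw] about the fixed x, y, z axes, in that order (R = Rz(yaw) Ry(pitch) Rx(roll)).
In Python, from bench import * gives the robot as it stands.
- The arm moves only by the tool play_rows, never from a script. Its argument "increments" is a list of rows, each a list of 3 entries, a list of its own where there are three numbers: the gripper's target within -1 to 1 (fully open at 1, half-way at 0, shut at -1), then the shift along the tool's x, y, z in mm, then the turn about the tool's z in rad. A call has 1 to 12 rows; each row shifts and turns the commanded pose from where the row before left it, along the tool's axes as they then stand; what a row does not reach is not made up. A row lasts 1/12 s, in which the tool goes at most 41.7 mm and 7.16 degrees, less where a joint would pass 70% of its speed; a pose out of reach is approached as far as the arm can. A call is refused whole if a number of a shift passes 41.7 or a number of a turn 0.125, either way. A call with a gripper value outside its range is refused whole. The fingers move at their own pace and stop on an object; "force" is the grip in N (left out, the last holds). Time passes only in rows, so rows that do not move let the fingers close. It gives the time, the measured TCP pose, the force, the opening and the grip force at its end, in the units of the state.
- sense(): the state, without advancing time (a new reading comes with each control period).
- snapshot(name): name is "side" or "top" or "wrist"; returns a dict with "color" (480x640x3 uint8, red, green, blue), "intrinsics" (3x3 intrinsics, pixels), "world_from_camera" (4x4, takes a point from camera to world coordinates). Camera axes: x right, y down, z forward; pixel columns grow to the right and rows downward; lengths in mm; the calibration is good to about 2 mm. The wrist camera is an equidistant fisheye: a pixel r from the principal point sees the ray r / f radians off the axis. A picture is of the moment at which its call begins. There is no depth.
- hand_in(): hands the job in; it is judged then, once.
Trained networks look in a picture, given as the dict that the camera call returned (one of the last four; its "shot" number tells which), for a name from the list of things; names that differ only in an ending like _2 or _b are one class to them, and where a whole thing is asked for, a point or a joint stands for the part that bears it (a point fixed in the world has none). Each returns a list of dicts, best first, with "p" (0 to 1); they miss things now and then, are a little off and sometimes report something else, mostly with a low value. They report only what shows in the picture. A call takes as long as a camera call. They do not tell look-alikes from the thing itself.
- find_in(query, picture): "xyz" ([x, y, z] in mm, in the coordinates of the camera as it stood for that picture, good to about 4 mm: the middle of the surface that is visible of it).
- regions_of(query, picture): "mask" (480x640 bool, what is visible of it).
- pinpoint(query, picture): "xyz" ([x, y, z] in mm, in the coordinates of the camera as it stood for that picture, good to about 4 mm: a listed point, or the origin of a listed thing).
The state is a dict: "time": time; "joint_pos": joint angles; "qd": joint speeds; "joint_efforts": joint torques, N m; "tool_pos": TCP position; "tcp_rot": TCP orientation; "ft_force": force on the tool from outside, world axes, zero at the start; "wrist_torque": the same for the moment, N m; "finger_gap": finger opening in mm; "grip_force": force on a finger pad.
Only numpy, scipy, OpenCV 4.12 (cv2) and the standard library are available. Lean on these libraries where they do the work, as an engineer would, in place of code of your own. Each camera call takes 0.05 s, during which the arm holds its last target. There are 200 camera calls.

## Working session

There is one attempt and no reset: what is moved stays moved. The work goes in short steps, Python scripts to look and compute and a tool call to move; the robot and the scene stay as the last step left them, time stands still between calls to the robot, and variables do not carry over. Pictures are saved under pics/ and viewed, at most 10 in all, crops included, and the job is handed in when it is done.

Besides the shell and the picture viewer there is one more tool, called as name(argument=value, ...) on one line, values as JSON. play_rows: Moves the arm, as the interface text tells. Its arguments: {"type":"object","properties":{"increments":{"type":"array","items":{"type":"array"}},"force":{"type":"number"}},"required":["increments"]}

```bash
mkdir -p pics
cat > h.py <<'E'
from bench import *
import numpy as np, cv2
def W(p,xyz):
    T=np.array(p["world_from_camera"]); return (T@np.r_[xyz,1])[:3]
def save(p,n): cv2.imwrite("pics/"+n,p["color"][:,:,::-1])
def px(p,xyz):
    K=np.array(p["intrinsics"]); v=K@np.array(xyz); return (v[:2]/v[2]).round()
E
python3 - <<'E'
from h import *
s=sense(); print({k:np.round(s[k],2) for k in("time","tool_pos","tcp_rot","ft_force","finger_gap")})
for n in("top","side"):
    p=snapshot(n); save(p,n+"0.png")
    for q in("lid","lid_grip","tub","tub_rim","closed_tub","selector_grip","station","jar","tape_roll","mug"):
        for r in pinpoint(q,p)[:4]:
            print(n,q,round(r["p"],2),W(p,r["xyz"]).round(),px(p,r["xyz"]))
E
```

```text
{'time': np.float64(0.0), 'tool_pos': array([ 198.74, -565.54,  230.24]), 'tcp_rot': array([-1.7989e+02, -1.0000e-02,  1.9360e+01]), 'ft_force': array([-0.03, -0.89, -0.78]), 'finger_gap': np.float64(85.2)}
top lid 0.89 [529. 301.   1.] [222. 251.]
top lid 0.86 [417. 448.  -1.] [168. 293.]
top lid 0.76 [550. 519.   3.] [143. 245.]
top lid 0.71 [512. 136.  -3.] [282. 257.]
top lid_grip 0.94 [545. 517.  49.] [138. 244.]
top lid_grip 0.62 [527. 297.  50.] [220. 250.]
top lid_grip 0.57 [514. 136.  50.] [280. 253.]
top tub 0.74 [ 587. -269.   17.] [428. 226.]
top tub_rim 0.81 [ 586. -274.   96.] [436. 221.]
top closed_tub 0.93 [627. -82.  19.] [360. 213.]
top selector_grip 0.82 [ 479. -150.   85.] [389. 263.]
top station 0.97 [ 552. -161.    2.] [389. 240.]
top jar 0.92 [650. 392.   3.] [190. 209.]
top tape_roll 0.96 [693. 217.  -2.] [253. 193.]
top mug 0.97 [ 546. -481.    2.] [504. 240.]
top mug 0.64 [ 480. -149.   86.] [389. 263.]
side lid 0.97 [420. 449.  -2.] [268. 173.]
side lid 0.95 [523. 299.  -3.] [301. 200.]
side lid 0.83 [509. 136.  -2.] [300. 234.]
side lid 0.73 [550. 519.  -1
[... 190 characters left out ...]
53.] [300. 220.]
side tub 0.79 [ 590. -277.   16.] [343. 338.]
side tub_rim 0.74 [ 590. -276.   89.] [344. 320.]
side tub_rim 0.33 [ 545. -478.    0.] [334. 415.]
side closed_tub 0.86 [626. -78.  20.] [347. 278.]
side closed_tub 0.33 [654. 393.   3.] [338. 179.]
side closed_tub 0.25 [ 589. -275.   17.] [342. 337.]
side selector_grip 0.62 [ 480. -149.   84.] [296. 285.]
side station 0.74 [ 550. -162.    2.] [323. 308.]
side jar 0.57 [655. 392.   3.] [338. 179.]
side jar 0.49 [522. 296.  -1.] [301. 200.]
side tape_roll 0.94 [693. 219.   1.] [356. 213.]
side tape_roll 0.62 [ 590. -275.   91.] [345. 319.]
side mug 0.83 [ 548. -478.    0.] [335. 415.]
side mug 0.75 [ 592. -273.   92.] [345. 319.]
```

View pics/top0.png

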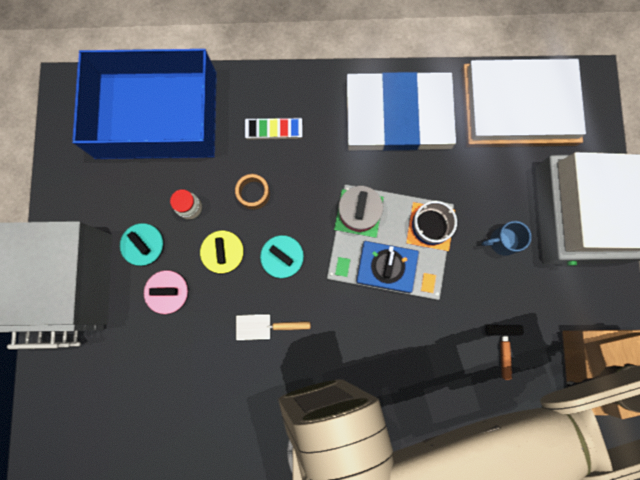

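View pics/side0.png

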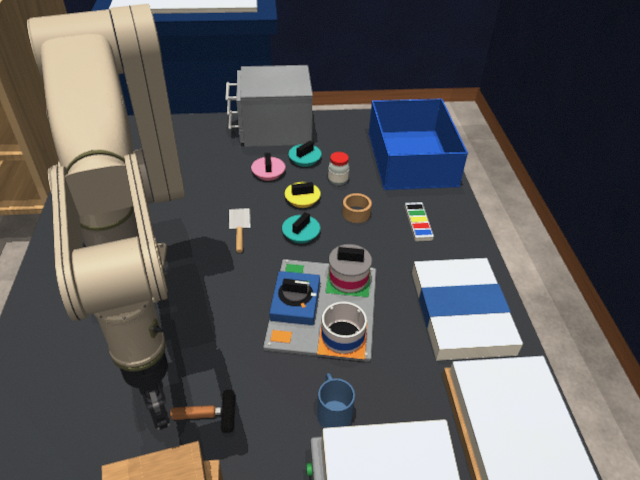

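The top view shows the lid-shaped things: yellow (222,251), teal (142,244), teal (282,257), pink (166,292), plus the fixed grey one (361,208). The yellow lid with a black handle is the one I want. The open tub, with a blue band, is at (434,222) on the orange mat. That makes the selector target orange, -1.0.

```bash
cat >> h.py <<'E'
def plane(p,uv,z):
    K=np.array(p["intrinsics"]);T=np.array(p["world_from_camera"])
    d=(T[:3,:3]@np.linalg.inv(K)@np.c_[uv,np.ones(len(uv))].T).T
    o=T[:3,3]; return o+d*((z-o[2])/d[:,2])[:,None]
def axis(P):
    c=P[:,:2].mean(0); u,s,v=np.linalg.svd(P[:,:2]-c); return c.round(1), np.degrees(np.arctan(v[0,1]/v[0,0])).round(1)
E
python3 - <<'E'
from h import *
p=snapshot("top"); c=p["color"].astype(int)
cv2.imwrite("pics/crop.png",cv2.resize(p["color"][210:300,180:270,::-1],None,fx=6,fy=6,interpolation=cv2.INTER_CUBIC))
hsv=cv2.cvtColor(p["color"],cv2.COLOR_RGB2HSV)
y=((hsv[...,0]>22)&(hsv[...,0]<38)&(hsv[...,1]>100)&(hsv[...,2]>120)); y[:220]=0;y[290:]=0;y[:,:190]=0;y[:,255:]=0
m=y.astype(np.uint8)
ct=max(cv2.findContours(m,0,1)[0],key=cv2.contourArea); h=np.zeros_like(m); cv2.drawContours(h,[ct],-1,1,-1)
hull=np.zeros_like(m); cv2.fillPoly(hull,[cv2.convexHull(ct)],1)
v,u=np.nonzero((cv2.erode(hull,np.ones((3,3)))>0)&(c.max(2)<70)); print(len(u),"handle",axis(plane(p,np.c_[u,v],60)))
v,u=np.nonzero(hull); print("disc",plane(p,np.c_[u,v],26).mean(0).round(1))
E
```

```text
181 handle (array([523.3, 295.6]), np.float64(7.3))
disc [525.2 299.   26. ]
```

View pics/crop.png

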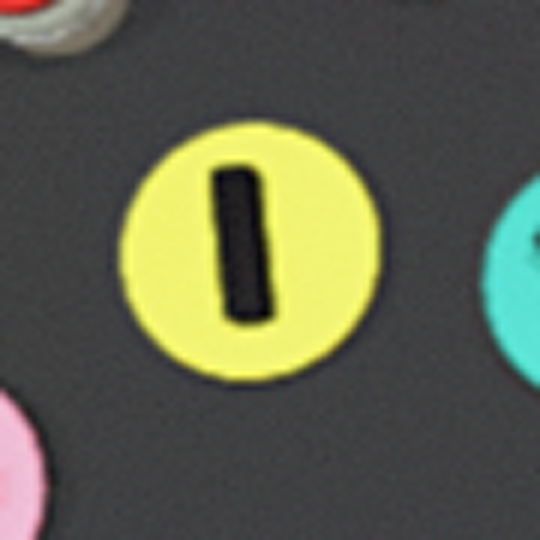

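The crop shows the yellow disc with its black handle, tilted about 7° in yaw. Setting out.

play_rows(increments=[[1,[0,0,0],0.108],[1,[0,0,0],0.108],[1,[19,-36,0],0],[1,[19,-36,0],0],[1,[19,-36,0],0],[1,[19,-36,0],0],[1,[19,-36,0],0],[1,[19,-36,0],0],[1,[19,-36,0],0],[1,[19,-36,0],0],[1,[19,-36,0],0],[1,[19,-36,0],0]], force=60)

```text
time: 2.15
tool_pos: [343.9, -183.9, 231.6]
tcp_rot: [180.0, -0.1, 6.9]
ft_force: [1.6, 0.1, 0.9]
finger_gap: 85.4
grip_force: 0.0
```

play_rows(increments=[[1,[19,-36,0],0],[1,[19,-36,0],0],[1,[19,-36,0],0],[1,[19,-36,0],0],[1,[19,-36,0],0],[1,[19,-36,0],0],[1,[19,-36,0],0],[1,[18,-36,10],0],[1,[18,-36,10],0],[1,[18,-36,20],0],[1,[16,-36,20],0],[1,[15,-36,20],0]])

```text
time: 3.15
tool_pos: [506.0, 265.0, 154.3]
tcp_rot: [-180.0, -0.1, 7.0]
ft_force: [0.9, -0.1, 0.6]
finger_gap: 85.8
grip_force: 0.0
```

Run:
```python
from h import *
p=snapshot("wrist"); s=sense(); save(p,"w1.png"); print(s["time"],np.round(s["tool_pos"],1),np.round(s["tcp_rot"],1))
for q in("lid","lid_grip"):
    for r in pinpoint(q,p)[:4]: print(q,round(r["p"],2),W(p,r["xyz"]).round(1))
```

```text
3.2 [504.  269.4 147.7] [-179.9    0.4    7.1]
lid 0.96 [546.1 517.7  -2.1]
lid 0.76 [526.2 297.   -1.7]
lid 0.7 [416.5 446.5   2. ]
lid 0.57 [508.4 133.2   1.5]
lid_grip 0.92 [547.5 520.9  51.8]
lid_grip 0.8 [527.8 300.3  43.8]
lid_grip 0.76 [421.4 448.6  47.4]
lid_grip 0.75 [513.  137.8  46.5]
```

View pics/w1.png

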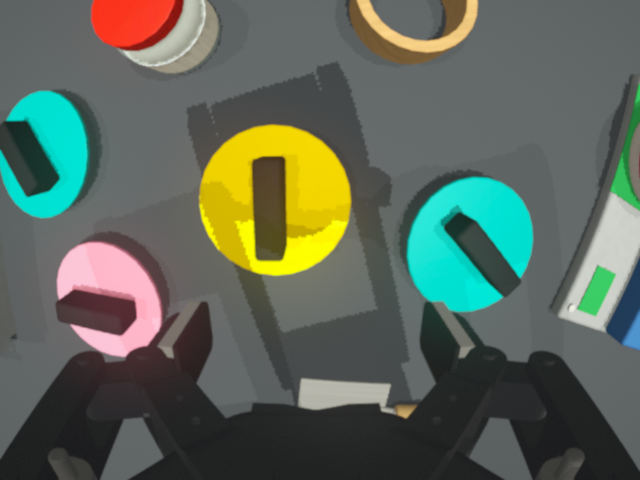

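The wrist view shows the yellow lid at (275,200) between the two teal ones, with its handle lined up with the tool. Next I centre on it and descend.

play_rows(increments=[[1,[12,-13,5],0],[1,[11,-13,10],0],[1,[0,0,25],0],[1,[0,0,25],0],[1,[0,0,25],0],[1,[0,0,15],0],[1,[0,0,10],0],[1,[0,0,0],0],[-1,[0,0,0],0],[-1,[0,0,0],0],[-1,[0,0,0],0],[-1,[0,0,0],0]])

```text
time: 4.3
tool_pos: [526.2, 291.9, 41.6]
tcp_rot: [-180.0, -0.1, 7.0]
ft_force: [-0.8, -0.4, 0.8]
finger_gap: 38.9
grip_force: 0.0
```

play_rows(increments=[[-1,[0,0,0],0],[-1,[0,0,0],0],[-1,[0,0,0],0],[-1,[0,0,0],0]])

```text
time: 4.63
tool_pos: [526.0, 292.0, 41.2]
tcp_rot: [-180.0, -0.1, 7.0]
ft_force: [-0.9, -0.2, 6.4]
finger_gap: 18.5
grip_force: 59.7
```

The grip sits about 10 mm too high, so I open, lower and re-grip.

play_rows(increments=[[0,[0,0,0],0],[0,[0,0,0],0],[0,[0,0,6],0],[0,[0,0,4],0],[0,[0,0,0],0],[0,[0,0,0],0]])

```text
time: 5.13
tool_pos: [524.4, 291.1, 28.8]
tcp_rot: [180.0, 0.1, 7.0]
ft_force: [-0.1, -0.1, 0.3]
finger_gap: 42.9
grip_force: 0.0
```

Run:
```python
from h import *
p=snapshot("wrist"); 
for i in range(3): s=sense(); print(s["time"],np.round(s["tool_pos"],1),np.round(s["ft_force"],1),s["finger_gap"])
for r in pinpoint("lid_grip",p)[:4]: print(round(r["p"],2),W(p,r["xyz"]).round(1))
```

```text
5.1833 [524.8 291.2  29.3] [ 0.3  0.  -0.1] 42.78692924636458
5.1833 [524.8 291.2  29.3] [ 0.3  0.  -0.1] 42.78692924636458
5.1833 [524.8 291.2  29.3] [ 0.3  0.  -0.1] 42.78692924636458
0.86 [507.4 136.4  47.2]
0.77 [421.5 451.6  48. ]
0.68 [529.4 290.1  47.3]
```

play_rows(increments=[[-1,[0,0,0],0],[-1,[0,0,0],0],[-1,[0,0,0],0],[-1,[0,0,0],0],[-1,[0,0,0],0],[-1,[0,0,0],0]], force=90)

```text
time: 5.73
tool_pos: [525.5, 291.6, 30.3]
tcp_rot: [-180.0, -0.0, 7.0]
ft_force: [0.3, 0.1, 2.2]
finger_gap: 18.3
grip_force: 88.7
```

play_rows(increments=[[-1,[0,0,-10],0],[-1,[0,0,-20],0],[-1,[0,0,-35],0],[-1,[0,0,-35],0],[-1,[0,0,-35],0],[-1,[0,0,-25],0],[-1,[0,10,-15],0],[-1,[0,25,0],0],[-1,[0,35,0],0],[-1,[0,35,0],0],[-1,[0,35,0],0],[-1,[0,35,0],0]])

```text
time: 6.73
tool_pos: [545.8, 116.3, 205.1]
tcp_rot: [180.0, 0.0, 7.0]
ft_force: [0.6, -0.4, -1.5]
finger_gap: 18.6
grip_force: 88.2
```

play_rows(increments=[[-1,[0,35,0],0],[-1,[0,35,0],0],[-1,[0,35,0],0],[-1,[0,35,0],0],[-1,[-1,35,0],0],[-1,[-1,35,0],0],[-1,[-1,35,0],0],[-1,[-1,35,0],0],[-1,[-1,35,0],0],[-1,[-1,30,0],0],[-1,[0,20,0],0],[-1,[0,10,0],0]])

```text
time: 7.73
tool_pos: [585.3, -258.0, 204.7]
tcp_rot: [180.0, 0.1, 6.8]
ft_force: [0.6, -0.6, -2.7]
finger_gap: 18.7
grip_force: 88.3
```

Run:
```python
from h import *
p=snapshot("wrist"); save(p,"w2.png");s=sense(); print(s["time"],np.round(s["tool_pos"],1),np.round(s["tcp_rot"],1),np.round(s["ft_force"],1),s["finger_gap"])
for n in ("wrist","top","side"):
  if n!="wrist": p=snapshot(n)
  for q in("lid_grip","lid_face","lid","tub_rim","selector_grip"):
    for r in pinpoint(q,p)[:4]:
      w=W(p,r["xyz"])
      if w[1]<50: print(n,q,round(r["p"],2),w.round(1))
```

```text
7.7833 [ 585.4 -258.4  204.7] [180.    0.    6.8] [-1.6 -0.7 -1.2] 18.974543574420817
wrist lid_grip 0.65 [ 587.  -260.1  220.5]
wrist lid 0.87 [ 586.8 -259.6  171.5]
wrist selector_grip 0.96 [ 473.4 -149.5   87.4]
top lid_grip 0.64 [ 588.8 -254.   225.7]
top lid_face 0.61 [ 581.6 -251.5  191.5]
top lid 0.72 [ 591.4 -256.4  173.7]
top selector_grip 0.63 [ 473.4 -150.5   81.6]
top selector_grip 0.5 [ 587.3 -251.5  226.5]
side lid_grip 0.82 [ 589.  -253.5  224.1]
side lid_face 0.82 [ 588.9 -251.8  194. ]
side lid 0.7 [ 583.6 -256.5  177.1]
side tub_rim 0.61 [ 592.4 -276.3   88.8]
side selector_grip 0.59 [ 479.4 -148.8   80.4]
```

View pics/w2.png

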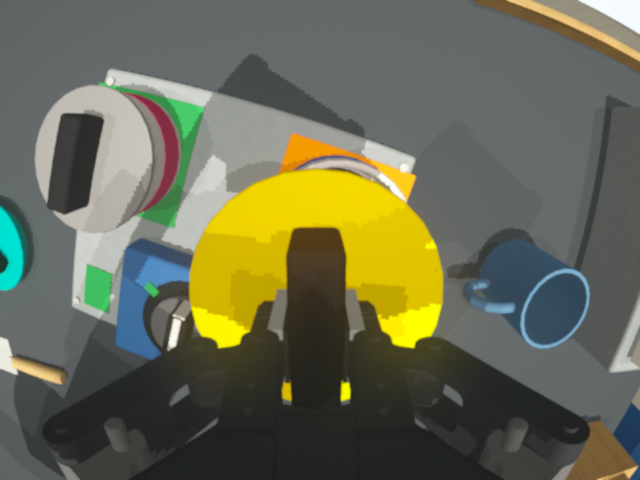

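The wrist view shows the lid held level, with the disc centred near (316,285) over the rim and the selector at (175,330). I'll refine the rim centre once from the first top picture.

Run:
```python
from h import *
p=snapshot("top"); im=cv2.imread("pics/top0.png")[195:255,405:465]
hsv=cv2.cvtColor(im,cv2.COLOR_BGR2HSV)
m=((hsv[...,1]<40)&(hsv[...,2]>195)).astype(np.uint8)
n,l,st,_=cv2.connectedComponentsWithStats(m); k=1+st[1:,4].argmax()
print(st[1:].tolist())
v,u=np.nonzero(l==k); P=plane(p,np.c_[u+405,v+195],93)[:,:2]
c,r=cv2.minEnclosingCircle(P.astype(np.float32)); print("enclosing",c,r,P.min(0),P.max(0))
from scipy.optimize import least_squares
print(least_squares(lambda q:np.hypot(*(P-q[:2]).T)-q[2],[588,-275,53],loss="soft_l1").x)
```

```text
[[14, 7, 1, 1, 1], [10, 6, 42, 41, 277], [19, 15, 3, 1, 3], [23, 14, 6, 1, 6], [30, 15, 6, 3, 6], [40, 22, 1, 1, 1], [3, 49, 1, 1, 1], [0, 50, 2, 2, 3], [3, 51, 1, 1, 1], [6, 51, 12, 5, 18], [24, 53, 3, 2, 4], [20, 54, 2, 3, 3], [22, 55, 7, 5, 11], [29, 54, 3, 1, 3], [33, 55, 5, 3, 6], [30, 56, 1, 1, 1], [39, 57, 1, 3, 3], [30, 58, 2, 2, 3]]
enclosing (589.3995361328125, -276.2005920410156) 57.336158752441406 [ 534.1053116  -328.29224422] [ 641.21682992 -220.27198794]
[ 587.50018894 -274.64444071   52.30288785]
```

play_rows(increments=[[-1,[0,6,0],0],[-1,[0,8,0],0],[-1,[0,3,10],0],[-1,[0,0,20],0],[-1,[0,0,20],0],[-1,[0,0,15],0],[-1,[0,0,8],0],[-1,[0,0,5],0],[-1,[0,0,0],0],[-1,[0,0,0],0]], force=120)

```text
time: 9.52
tool_pos: [588.3, -272.4, 127.4]
tcp_rot: [180.0, -0.0, 7.0]
ft_force: [0.6, -0.2, -0.6]
finger_gap: 17.7
grip_force: 118.5
```

Run:
```python
from h import *
p=snapshot("side"); s=sense(); print(s["time"],np.round(s["tool_pos"],1),np.round(s["ft_force"],1))
a=p["color"][250:370,250:410,::-1]; cv2.imwrite("pics/s2.png",cv2.resize(a,None,fx=5,fy=5,interpolation=cv2.INTER_CUBIC))
```

```text
9.5667 [ 588.7 -272.5  128. ] [ 0.3  1.  -1.8]
```

View pics/s2.png

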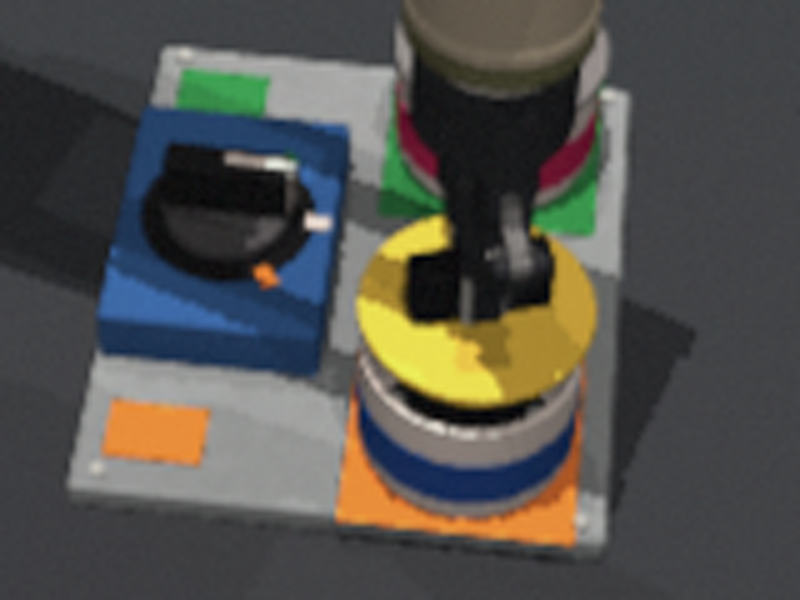

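The side crop shows the lid level and roughly centred over the blue-band tub, at lid (477,310) against tub (471,430). A small correction, then I lower it.

play_rows(increments=[[-1,[-1.5,2.5,0],0],[-1,[0,0,4],0],[-1,[0,0,4],0],[-1,[0,0,3],0],[-1,[0,0,2],0],[-1,[0,0,0],0]])

```text
time: 10.07
tool_pos: [587.2, -274.3, 113.7]
tcp_rot: [-180.0, -0.0, 7.0]
ft_force: [1.9, 2.2, -1.9]
finger_gap: 18.2
grip_force: 118.8
```

play_rows(increments=[[-1,[0,0,2],0],[-1,[0,0,2],0],[-1,[0,0,0],0]])

```text
time: 10.32
tool_pos: [587.6, -274.6, 111.4]
tcp_rot: [180.0, -0.1, 7.0]
ft_force: [-0.4, 3.7, 7.9]
finger_gap: 18.6
grip_force: 120.1
```

play_rows(increments=[[-1,[0,-1,2],0],[-1,[0,0,2],0],[-1,[0,0,2],0],[-1,[0,0,0],0]])

```text
time: 10.65
tool_pos: [587.6, -274.2, 105.5]
tcp_rot: [179.9, -0.1, 7.0]
ft_force: [0.7, 1.7, 4.5]
finger_gap: 18.1
grip_force: 119.9
```

play_rows(increments=[[-1,[0,0,2],0],[-1,[0,0,1],0],[-1,[0,0,1],0],[-1,[0,0,0],0]])

```text
time: 10.98
tool_pos: [587.6, -274.2, 103.3]
tcp_rot: [179.9, -0.1, 7.0]
ft_force: [-7.4, 5.3, 19.6]
finger_gap: 18.1
grip_force: 122.1
```

play_rows(increments=[[-1,[0,0,1],0],[-1,[0,0,1],0],[-1,[0,0,0],0],[-1,[0,0,0],0]])

```text
time: 11.32
tool_pos: [587.7, -274.2, 103.3]
tcp_rot: [179.9, -0.1, 7.0]
ft_force: [-13.8, 9.0, 31.2]
finger_gap: 18.0
grip_force: 123.8
```

Run:
```python
from h import *
p=snapshot("side"); s=sense(); print(s["time"],np.round(s["tool_pos"],1),np.round(s["ft_force"],1),np.round(s["wrist_torque"],2))
a=p["color"][250:370,250:410,::-1]; cv2.imwrite("pics/s3.png",cv2.resize(a,None,fx=5,fy=5,interpolation=cv2.INTER_CUBIC))
```

```text
11.3667 [ 587.7 -274.2  103.3] [-13.4   8.4  31.8] [ 1.54  2.41 -0.13]
```

View pics/s3.png

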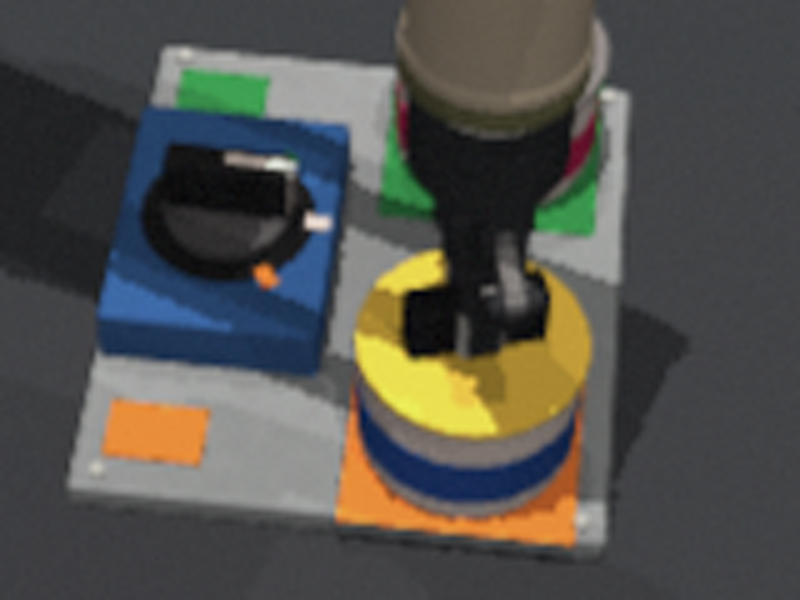

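The lid stopped hard at TCP z 103.3, the home height, and the side crop shows the disc flush on the rim at (473,345). Now I release it and move over the selector.

play_rows(increments=[[-1,[0,0,-2],0],[-0.3,[0,0,0],0],[0.5,[0,0,0],0],[1,[0,0,0],0],[1,[0,0,0],0],[1,[0,0,0],0],[1,[0,0,-10],0],[1,[0,0,-25],0],[1,[0,0,-35],0],[1,[0,0,-30],0],[1,[0,0,-15],0],[1,[0,0,0],0]], force=60)

```text
time: 12.37
tool_pos: [589.2, -275.1, 221.9]
tcp_rot: [179.7, -0.4, 7.0]
ft_force: [-0.1, -0.7, 1.6]
finger_gap: 85.6
grip_force: 0.0
```

play_rows(increments=[[1,[-15,-20,0],0],[1,[-20,-30,0],0],[1,[-20,-30,0],0],[1,[-20,-30,0],0],[1,[-14,-20,0],0],[1,[-5,-6,0],0],[1,[0,0,0],0.11],[1,[0,0,0],0.11],[1,[0,0,0],0.095],[1,[0,0,0],0],[1,[0,0,0],0]])

```text
time: 13.28
tool_pos: [476.9, -150.4, 214.6]
tcp_rot: [180.0, 0.0, -10.9]
ft_force: [-0.6, 0.5, -0.0]
finger_gap: 85.4
grip_force: 0.0
```

Run:
```python
from h import *
p=snapshot("wrist"); save(p,"w3.png"); s=sense(); print(s["time"],np.round(s["tool_pos"],1),np.round(s["tcp_rot"],1),np.round(s["ft_force"],1))
for n in ("wrist","top","side"):
  if n!="wrist": p=snapshot(n)
  for q in("selector_grip","lid_face","tub_rim","lid","closed_tub"):
    for r in pinpoint(q,p)[:4]:
      w=W(p,r["xyz"])
      if w[1]<50: print(n,q,round(r["p"],2),w.round(1))
```

```text
13.3333 [ 476.9 -150.4  214.6] [-180.     0.   -10.9] [-0.4 -0.3  0.4]
wrist selector_grip 0.85 [ 474.6 -148.8   86.2]
wrist lid_face 0.72 [ 585.1 -274.3   95. ]
wrist lid 0.73 [ 587.3 -274.3   69.8]
wrist lid 0.62 [ 548.9 -164.8    1.9]
wrist closed_tub 0.88 [625.9 -79.4  14.6]
wrist closed_tub 0.43 [ 591.2 -273.9   69.5]
top selector_grip 0.82 [ 475.7 -148.8   84.1]
top lid_face 0.72 [ 584.7 -273.7   91.7]
top lid 0.81 [ 592.5 -274.4   73.4]
top closed_tub 0.8 [627.6 -79.9  19. ]
top closed_tub 0.26 [ 479.1 -151.9   84.9]
side selector_grip 0.67 [ 479.8 -149.4   83.9]
side lid_face 0.93 [ 588.6 -273.7   95.5]
side lid 0.7 [ 588.3 -273.9   71.7]
side closed_tub 0.8 [625.3 -76.7  20.1]
side closed_tub 0.27 [ 588.6 -277.9   15.9]
```

View pics/w3.png

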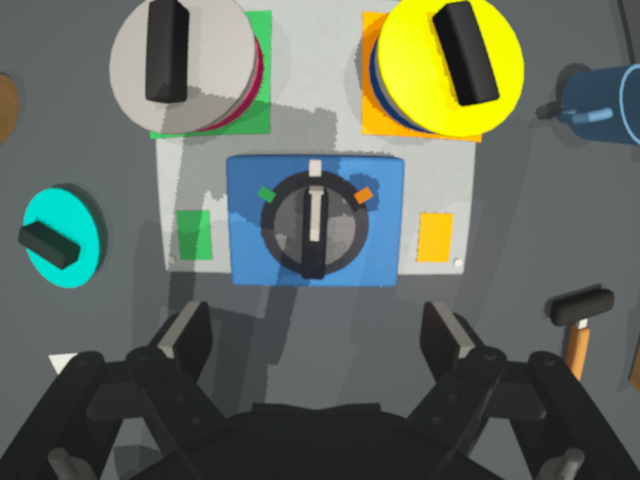

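The lid is seated on the orange bay's tub at (450,65). The selector at (316,225) points at the white mark and is lined up with the tool. I descend, grip and turn clockwise, which is positive about tool z.

play_rows(increments=[[1,[0,-1,15],0],[1,[0,0,30],0],[1,[0,0,35],0],[1,[0,0,30],0],[1,[0,0,20],0],[1,[0,0,10],0],[1,[0,0,4],0],[1,[0,0,0],0],[-1,[0,0,0],0],[-1,[0,0,0],0],[-1,[0,0,0],0],[-1,[0,0,0],0]])

```text
time: 15.18
tool_pos: [478.0, -149.6, 72.1]
tcp_rot: [180.0, -0.1, -11.1]
ft_force: [-0.3, 0.2, 0.4]
finger_gap: 38.6
grip_force: 0.0
```

play_rows(increments=[[-1,[0,0,0],0],[-1,[0,0,0],0],[-1,[0,0,0],0],[-1,[0,0,0],0],[-1,[0,0,0],0]])

```text
time: 15.6
tool_pos: [477.5, -149.3, 71.6]
tcp_rot: [180.0, -0.0, -11.1]
ft_force: [-2.2, 0.6, 5.4]
finger_gap: 17.1
grip_force: 58.9
```

play_rows(increments=[[-1,[0,0,0],0.08],[-1,[0,0,0],0.1],[-1,[0,0,0],0.1],[-1,[0,0,0],0.1],[-1,[0,0,0],0.1],[-1,[0,0,0],0.1],[-1,[0,0,0],0.1],[-1,[0,0,0],0.1],[-1,[0,0,0],0.1],[-1,[0,0,0],0.08],[-1,[0,0,0],0.04],[-1,[0,0,0],0]])

```text
time: 16.6
tool_pos: [476.5, -150.4, 71.6]
tcp_rot: [179.9, -0.1, -68.5]
ft_force: [-7.7, -4.3, 8.1]
finger_gap: 17.0
grip_force: 59.5
```

play_rows(increments=[[-1,[0,0,0],0],[0,[0,0,0],0],[0.5,[0,0,0],0],[1,[0,0,0],0],[1,[0,0,0],0],[1,[0,0,0],0],[1,[0,0,-10],0],[1,[0,0,-25],0],[1,[0,0,-35],0],[1,[0,0,-40],0],[1,[0,0,-30],0],[1,[0,0,0],0]])

```text
time: 17.6
tool_pos: [480.8, -150.6, 219.9]
tcp_rot: [-179.5, -0.5, -68.4]
ft_force: [0.4, 0.9, 0.1]
finger_gap: 85.2
grip_force: 0.0
```

Run:
```python
from h import *
p=snapshot("wrist"); save(p,"w4.png"); s=sense(); print(s["time"],np.round(s["tool_pos"],1),np.round(s["tcp_rot"],1),np.round(s["ft_force"],1),s["finger_gap"])
```

```text
17.65 [ 479.8 -150.2  216.5] [-179.6   -0.4  -68.4] [ 0.  -0.6  1.1] 85.54891504543966
```

View pics/w4.png

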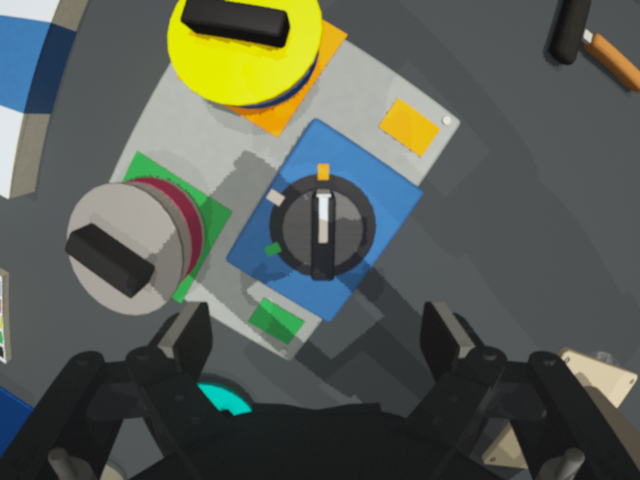

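The selector line at (323,215) points at the orange mark (323,172). One last look at the lid.

Run:
```python
from h import *
p=snapshot("side"); a=p["color"][230:360,290:410,::-1]; cv2.imwrite("pics/s5.png",cv2.resize(a,None,fx=4.6,fy=4.6,interpolation=cv2.INTER_CUBIC))
for q in("lid_face",):
  for r in pinpoint(q,p)[:5]: print(W(p,r["xyz"]).round(1),round(r["p"],2))
```

```text
[417.  449.9  19. ] 0.88
[511.  136.7  20.6] 0.68
[ 592.  -271.7   94.6] 0.61
[549.7 517.8  19.5] 0.61
[ 548.4 -163.6    4.8] 0.16
```

View pics/s5.png

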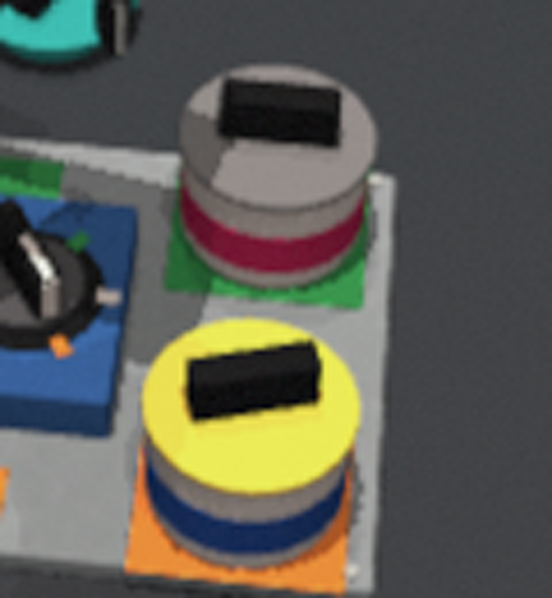

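The yellow lid at (250,405) sits flush and level like the closed tub beside it, and the pointer is at orange.

```bash
python3 -c "
from bench import *
print(hand_in())"
```

```text
the job is handed in; nothing more can be done
None
```

The yellow lid is pressed home and looks level and flush on the open tub, the selector is on the orange mark for that tub's bay, and the job is handed in at about 18 s; the hand-in returned no verdict.

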